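# Clamp the marking plate in the rind-marking jig

### The job

Slide the loose red marking plate on the white jig fully home into the corner, against both aluminium fences, then tighten the brass wing nut clockwise, letting go and taking it again as the posts require, until the clamp foot presses firmly on the plate, but not with brute force. Leave the cheeses and the brush where they are.

Things in the scene. Friction and masses are not known exactly. Their poses are not given: they have to be found in the camera images.
- jig: Fixed white plastic jig; bed 20 mm thick, x -130 to +85, y -90 to +90 mm in its frame. Origin at table height; x points away from the robot (within 20 degrees), y left, z up. Two aluminium fences on the bed form a corner. Behind the rear fence stands a blue strap clamp with a brass wing nut on an upright axis at jig (40, 0) mm
- corner (a point): inner corner where the two fence faces meet, on the bed surface (20 mm above the table); axes as the jig's. Fences are 12 mm high, 10 mm thick. Rear fence: face at jig x = -10 mm, facing -x, from jig y = -70 to +40. Left fence: face at jig y = +30 mm, facing -y, from jig x = -80 to -10
- home (a point): where the plate's origin lies when the plate is home in the corner: jig (-40, 5) mm, on the bed surface; axes as the jig's
- plate: loose red plastic marking plate with white dots, 60 (x) x 50 (y) x 8 mm, about 80 g, flat on the bed. Origin: centre of its underside. It starts 10 to 40 mm short of both fences, up to 17 degrees askew. Home: +x edge against the rear fence, +y edge against the left fence. It slides easily when pushed at its edges with the shut fingertips
- strap: blue clamp strap; origin: on its nose's axis at jig (-28, 0) mm, 18 mm below the strap's top. It comes down 3.2 mm per radian of clockwise turn of the nut. Below the nose sits a black rubber foot (18 x 24 mm) whose underside lies 0 to 4 mm below this origin, preset differently each time and not measured: feel when it meets the plate. Cross-piece round the posts: 98 (y) x 30 mm
- wings (a point): on the wing nut's axis at mid-height of the wings, 28 mm above the strap's top, moving with it. x points along the two wings and turns with them. Wings 46 mm tip to tip, 9 mm thick, from 12 below to 12 mm above this point, with flat ends. Grip from above across the tips (46 mm) or across the hub (20 mm)
- hub (a point): top centre of the nut's square hub, 12 mm above wings: 20 x 20 mm, sides along and across the wings, 28 mm high; under it a round collar 20 mm across and 12 mm high stands on the strap
- post_left (a point): top of the left fixed steel guide post, 18 mm thick, top 110 mm above the table, 37 mm to the +y side of the nut's axis
- post_right (a point): top of the right guide post, the same, 37 mm to the -y side of the nut's axis. Fingers in line with the two posts do not fit round the nut; within about 48 degrees either side of the jig's x direction they do
- nut (a joint): turn of the wing nut in rad, growing clockwise from above (tightening); stops at 0 and 5.5. At 0 the wings lie along the jig's x and the strap's origin is 39 mm above the table. It turns against about 0.10 N m of friction and stays where left. Once the foot is on the plate, clamping force grows about 95 N and torque about 0.3 N m per radian. Above about 35 N it slips back to that when let go
- white_cheese: bystander: upright white cheese, 60 mm across, 75 mm high, origin under its centre
- yellow_cheese: bystander: flat yellow cheese, 84 mm across, 38 mm high, origin under its centre
- brush: bystander: rind brush lying on the table beyond the jig
Mind the look-alikes: they are no part of the job. Of the things like the plate, leave any that is purple; of the rest the smaller one is meant.

How it is judged:
By the outcome, as a careful person would: the job done as asked, in the order asked, and still so for the second after the job is handed in, with the robot touching nothing.
It also fails if it takes over 72 s, if anything falls off the work surface, if the arm or the gripper's body presses on something with over 40 N, if the wrist force passes 120 N, or if a joint passes its speed limit or range.

### The arm

A 6-joint arm with a two-finger parallel gripper is mounted at the origin on the work surface. World frame = base frame: x ahead of the robot, y to its left, z up, the work surface at z = 0. Lengths are in m, angles in rad, forces in N, time in s.
With the tool pointing down it reaches from about 0.325 to 0.775 m from the base axis. Payload 5.5 kg.
Tool frame: the origin (TCP) lies midway between the tips of the shut fingers; the grasp point (between the pads) lies grasp_offset behind it (grasp_offset is the distance from the TCP to the grasp point, in m); x points along the fingers, y is the direction in which the jaws open and shut, and the axes are right-handed (so a half turn about x gives the same grasp; the last joint's range is limited). The gripper opens to 88 mm and grips with 3 to 60 N. Pads are 20 mm wide; open, the fingers measure 115 mm over their backs; the gripper's body (75 mm by 178 mm) begins 61 mm behind the grasp point.
Start: joints at [-1.336, 0.091, 1.231, -0, 1.82, -0.057], TCP at [0.173, -0.575, 0.223] pointing down, gripper open.
Joint ranges: [-2.87, 2.87], [-0.86, 2.18], [0.17, 2.46], [-1.51, 4.65], [0.06, 2.69], [-2.65, 2.65]. Speed limits (rad/s): [2.57, 2.57, 3.01, 3.14, 3.14, 3.14].

### API

Orientations are given as a rotation vector (axis times angle).
In Python, from plant import sense, capture, hand_in, grasp_offset gives the robot as it stands.
- The arm moves only by the shell command python3 -m pendant 'ROWS' [OPENING] [FORCE]. ROWS is JSON, a list of rows, each an object of numbers: "x", "y", "z": the shift along the world's x, y, z in mm; "ax", "ay", "az": the turn, a rotation vector about the world's x, y, z in rad. In form: [{"x": .., "y": .., "z": .., "ax": .., "ay": .., "az": ..}, ...]. A call has 1 to 10 rows; each row is the pose to reach, as a shift and turn from the pose commanded when the call began; what a row does not reach only later rows make up. A row lasts 1/10 s, in which the tool goes at most 50 mm and 8.59 degrees, less where a joint would pass 70% of its speed; a pose out of reach is approached as far as the arm can. A call with a gripper value outside its range is refused whole. OPENING is the closure, from 0 (fully open) to 1 (shut), set as the call begins (- or left out, the last holds). The fingers move at their own pace and stop on an object; FORCE is the grip in N (left out, the last holds). Time passes only in rows, so rows that repeat a pose let the fingers close. It gives the time, the measured TCP pose, the force and the opening at its end, in the units of the state.
- sense(): the state, without advancing time (a new reading comes with each control period).
- capture(name): name is "scene" or "top"; returns a dict with "frame" (400x640x3 uint8, red, green, blue), "mtx" (3x3 intrinsics, pixels), "k1" (the pictures are not rectified: a ray, as slopes to the right and down, at radius r is drawn at 1 + k1 r^2 times it, then the intrinsics apply), "R" (3x3) and "t" (3): a world point X has camera coordinates R X + t. Camera axes: x right, y down, z forward; pixel columns grow to the right and rows downward; lengths in m; the calibration is good to about 2 mm. A picture is of the moment at which its call begins. There is no depth.
- hand_in(): hands the job in, once; it reports no verdict.
The state is a dict: "clock": time; "joint_pos": joint angles; "qd": joint speeds; "joint_efforts": joint torques, N m; "ee_pos": TCP position; "orientation": TCP orientation; "ft_force": force on the tool from outside, world axes, zero at the start; "wrist_torque": the same for the moment, N m; "opening": finger opening in m.
Only numpy, scipy, OpenCV 4.12 (cv2) and the standard library are available. Lean on these libraries where they do the work, as an engineer would, in place of code of your own. Each camera call takes 0.05 s, during which the arm holds its last target. There are 200 camera calls.

## Working session

There is one attempt and no reset: what is moved stays moved. The work goes in short steps, Python scripts to look and compute and a shell command to move; the robot and the scene stay as the last step left them, time stands still between calls to the robot, and variables do not carry over. Pictures are saved under pics/ and viewed, about 8 in all and at most 12, crops included, and the job is handed in when it is done.

```bash
mkdir -p pics; ls; cat > h.py <<'E'
import numpy as np, cv2
from plant import sense, capture, hand_in, grasp_offset
def ray(c,u,v):
    d=(np.array([u,v],float)-c['mtx'][:2,2])/np.diag(c['mtx'])[:2]
    p=cv2.undistortPoints(np.array([[[u,v]]],float),c['mtx'],np.array([c['k1'],0,0,0.]))[0,0]
    D=c['R'].T@np.array([p[0],p[1],1]); O=-c['R'].T@c['t']; return O,D
def onz(c,u,v,z):
    O,D=ray(c,u,v); return O+D*(z-O[2])/D[2]
def proj(c,X):
    return cv2.projectPoints(np.array(X,float).reshape(-1,3),cv2.Rodrigues(np.array(c['R']))[0],np.array(c['t'],float),np.array(c['mtx']),np.array([c['k1'],0,0,0.]))[0][:,0]
def get(n):
    c=capture(n)
    for k in('mtx','R','t'): c[k]=np.array(c[k],float)
    return c
E
python3 - <<'E'
from h import *
print(sense(),grasp_offset)
a=[get(n) for n in('scene','top')]
for n,c in zip(('scene','top'),a):
    cv2.imwrite(f'pics/{n}0.png',c['frame'][:,:,::-1]); print(n,-c['R'].T@c['t'],c['k1'],c['mtx'].tolist())
E
```

```text
pics
{'clock': 0.0, 'joint_pos': array([-1.33572648e+00,  9.18569456e-02,  1.23187703e+00,  6.89264885e-06,
        1.81979602e+00, -5.66970083e-02]), 'qd': array([ 3.33754446e-04,  3.24479097e-04, -5.79813191e-05, -1.99630329e-04,
       -4.70218876e-04,  8.39726269e-04]), 'joint_efforts': array([ 4.22177418e-04, -4.46449220e+01, -4.06447291e+01,  6.96787680e-02,
        2.92226166e-02, -1.51631098e-04]), 'ee_pos': array([ 0.17252021, -0.57435367,  0.22151303]), 'orientation': array([ 2.06534866,  0.30549802, -2.06569501]), 'ft_force': array([ 0.58874302, -0.24093843,  1.24973178]), 'wrist_torque': array([-0.04600239, -0.05348638,  0.03862095]), 'opening': 0.08766163786042518} 0.0187
scene [1.13835812 0.21085596 0.47416067] -0.09230020674421634 [[388.9171536098265, 0.0, 322.1697269450028], [0.0, 388.9171536098265, 196.09119875432324], [0.0, 0.0, 1.0]]
top [0.31694989 0.01937189 1.08266138] 0.03308372280578413 [[450.43060120107, 0.0, 314.24294828160873], [0.0, 450.43060120107, 200.72305149333857], [0.0, 0.0, 1.0]]
```

View pics/scene0.png

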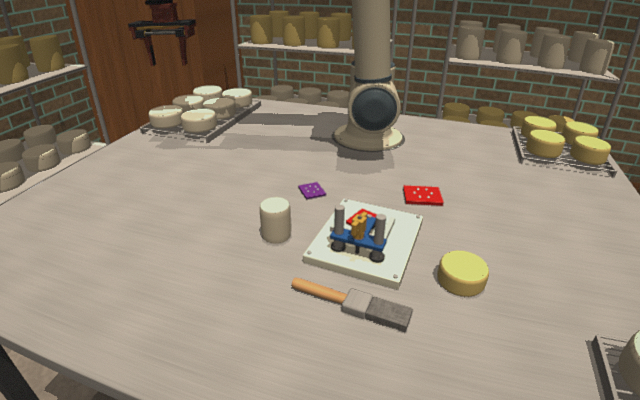

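View pics/top0.png

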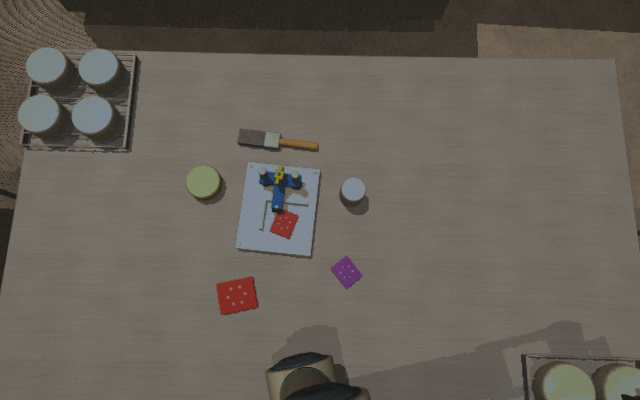

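The top view shows three plate-like things: red on the jig at (284,224), a larger red one on the table at (237,295), and a purple one at (346,271). The one on the jig fits, because it is red and the smaller of the two reds. I'll confirm that in a crop and measure.

```bash
cat > m.py <<'E'
from h import *
def jigpose(c):
    f=c['frame']; hsv=cv2.cvtColor(f,cv2.COLOR_RGB2HSV)
    R=f.astype(int)
    m=((hsv[:,:,1]<45)&(hsv[:,:,2]>150)).astype(np.uint8); m[:, :225]=0; m[:,333:]=0; m[:150]=0; m[270:]=0
    cs=cv2.findContours(m,0,2)[0]; k=max(cs,key=cv2.contourArea)
    pts=np.array([onz(c,*p[0],.02)[:2] for p in k])*1000
    return cv2.minAreaRect(pts.astype(np.float32)),k
def redplate(c,roi,z):
    hsv=cv2.cvtColor(c['frame'],cv2.COLOR_RGB2HSV)
    m=(((hsv[:,:,0]<8)|(hsv[:,:,0]>172))&(hsv[:,:,1]>140)&(hsv[:,:,2]>90)).astype(np.uint8)
    x0,x1,y0,y1=roi; q=np.zeros_like(m); q[y0:y1,x0:x1]=m[y0:y1,x0:x1]
    k=max(cv2.findContours(q,0,2)[0],key=cv2.contourArea)
    pts=np.array([onz(c,*p[0],z)[:2] for p in k])*1000
    return cv2.minAreaRect(pts.astype(np.float32)),k
E
python3 - <<'E'
from m import *
c=get('top'); r,k=jigpose(c); print('jig',r,cv2.boxPoints(r))
p,k2=redplate(c,(225,333,150,262),.028); print('plate',p,cv2.boxPoints(p))
p3,_=redplate(c,(200,270,270,330),.008); print('other',p3)
im=cv2.resize(c['frame'][155:265,225:335,::-1],None,fx=5.4,fy=5.4,interpolation=cv2.INTER_CUBIC)
s=get('scene'); im2=cv2.resize(s['frame'][195:285,300:430,::-1],None,fx=5.5,fy=5.5,interpolation=cv2.INTER_CUBIC)
cv2.imwrite('pics/c1.png',im); cv2.imwrite('pics/c2.png',im2)
E
```

```text
jig ((453.1649475097656, 99.79288482666016), (18.455373764038086, 16.0085391998291), 16.11772918701172) [[442.07788 104.92082]
 [446.52203  89.54152]
 [464.252    94.66495]
 [459.80786 110.04425]]
plate ((493.4373779296875, 95.34378051757812), (48.56785202026367, 58.02542495727539), 69.35529327392578) [[457.7259   82.84832]
 [512.0252   62.39019]
 [529.14886 107.83924]
 [474.84955 128.29736]]
other ((324.566650390625, 200.27383422851562), (71.05921936035156, 85.29473876953125), 13.090699195861816)
```

View pics/c1.png

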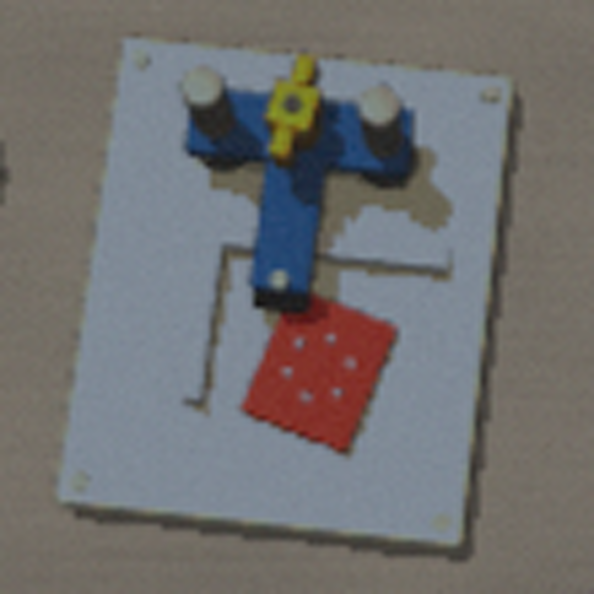

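View pics/c2.png

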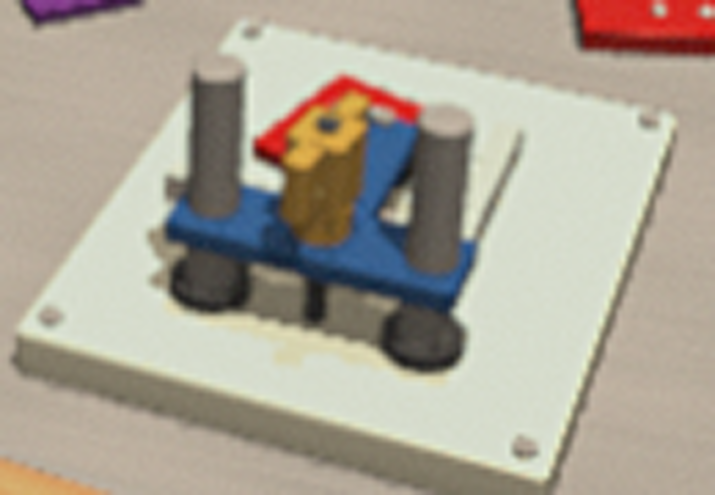

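The plate on the jig measures about 58 x 49 mm and the other red one 85 x 71 mm, so the smaller one on the jig is confirmed. In the enlarged top crop the jig corners are at (124,38), (513,76), (462,545) and (60,503), and the post tops are at (204,85) and (380,104). The brass wings run from (304,65) to (285,150). Next I'll work out the jig pose.

```bash
python3 - <<'E'
from m import *
from scipy.spatial.transform import Rotation as Ro
c=get('top'); s=get('scene')
w=lambda u,v,z:(onz(c,u/5.4+225-.4,v/5.4+155-.4,z)*1000)[:2]
w2=lambda u,v,z:(onz(s,u/5.5+300-.4,v/5.5+195-.4,z)*1000)[:2]
J=np.array([[85,90],[85,-90],[-130,-90],[-130,90],[40,37],[40,-37]],float)
W=np.array([w(*p,.02) for p in [(124,38),(513,76),(468,545),(58,503)]]+[w(204,85,.11),w(380,104,.11)])
W2=np.array([w2(*p,.02) for p in [(550,468),(17,345),(250,22),(676,120)]]+[w2(449,119,.11),w2(219,70,.11)])
def fit(J,W):
    a=J-J.mean(0);b=W-W.mean(0); th=np.arctan2((a[:,0]*b[:,1]-a[:,1]*b[:,0]).sum(),(a*b).sum())
    R=np.array([[np.cos(th),-np.sin(th)],[np.sin(th),np.cos(th)]]); t=W.mean(0)-R@J.mean(0)
    return th,t,R,W-(J@R.T+t)
for n,X in(('top',W),('scene',W2),('mean',(W+W2)/2)):
    th,t,R,e=fit(J,X); print(n,th,np.degrees(th),t.round(1),e.round(1).tolist())
np.savez('jig.npz',th=th,t=t,R=R)
p,k2=redplate(c,(225,333,150,262),.028)
print('plate corners jig',((cv2.boxPoints(p)-t)@R).round(1).tolist())
hsv=cv2.cvtColor(c['frame'],cv2.COLOR_RGB2HSV)
m=((hsv[:,:,0]>18)&(hsv[:,:,0]<35)&(hsv[:,:,1]>130)&(hsv[:,:,2]>110)).astype(np.uint8); m[:155]=0;m[200:]=0;m[:,:255]=0;m[:,305:]=0
ys,xs=np.nonzero(m); P=np.array([onz(c,x,y,.096)[:2]*1000 for x,y in zip(xs,ys)]); P=(P-t)@R
print('nut',P.mean(0),len(P),cv2.minAreaRect(P.astype(np.float32)), cv2.fitLine(P.astype(np.float32),2,0,.01,.01).ravel())
st=sense(); print(Ro.from_rotvec(st['orientation']).as_matrix().round(3))
jw=lambda x,y:(R@[x,y]+t).round(1)
print('nut',jw(40,0),'home',jw(-40,5),'corner',jw(-10,30))
for n,px in(('white',(352,185)),):print(n,(onz(c,*px,.075)*1000).round())
E
```

```text
top -0.07972364948984108 -4.567828643148192 [555.1 107.7] [[-1.0, -0.8], [-0.9, 1.1], [0.5, -0.2], [0.9, -0.2], [0.6, -0.2], [-0.2, 0.3]]
scene -0.0791904622833866 -4.53727926652798 [556.6 110.4] [[-6.8, -3.2], [4.0, 2.4], [0.7, 5.3], [3.6, -1.9], [-1.6, -1.4], [0.1, -1.3]]
mean -0.07945938470844183 -4.552687386500068 [555.8 109.1] [[-3.9, -2.0], [1.5, 1.8], [0.6, 2.6], [2.2, -1.1], [-0.5, -0.8], [-0.0, -0.5]]
plate corners jig [[-95.7, -33.9], [-39.5, -50.1], [-26.1, -3.5], [-82.3, 12.7]]
nut [38.52103073 -0.82564464] 79 ((39.1923713684082, -0.8405065536499023), (17.164243698120117, 43.22585678100586), 82.99256134033203) [ 0.98795795 -0.15472265 38.52103    -0.8256446 ]
[[-0.     0.288 -0.958]
 [ 0.001 -0.958 -0.288]
 [-1.    -0.001 -0.   ]]
nut [595.7 105.9] home [516.4 117.2] corner [548.2 139.8]
white [578. -63.  75.]
```

Jig: yaw -0.0797 rad, origin about (555.5,108.7) mm. The plate is -16° askew and the nut is at about 0.13 rad. The first move takes the shut fingers to jig (-118,-27), staying high.

```bash
python3 -m pendant '[{"x":263,"y":666,"az":-0.372},{"x":263,"y":666,"az":-0.372},{"x":263,"y":666,"az":-0.372},{"x":263,"y":666,"az":-0.372},{"x":263,"y":666,"az":-0.372},{"x":263,"y":666,"az":-0.372},{"x":263,"y":666,"az":-0.372},{"x":263,"y":666,"az":-0.372},{"x":263,"y":666,"az":-0.372},{"x":263,"y":666,"az":-0.372}]' 1 20; python3 -c "
from h import *;print(sense()['joint_pos'])"
```

```text
[-1.33569541e+00  9.13571388e-02  1.23108835e+00 -3.82678074e-05
  1.81982193e+00 -5.67021293e-02]$[0]: bad value
```

```bash
python3 -m pendant '[{"x":18,"y":46,"z":0,"ax":0,"ay":0,"az":-0.12},{"x":36,"y":92,"z":0,"ax":0,"ay":0,"az":-0.24},{"x":54,"y":138,"z":0,"ax":0,"ay":0,"az":-0.372},{"x":72,"y":184,"z":0,"ax":0,"ay":0,"az":-0.372},{"x":90,"y":230,"z":0,"ax":0,"ay":0,"az":-0.372},{"x":108,"y":276,"z":0,"ax":0,"ay":0,"az":-0.372},{"x":126,"y":322,"z":0,"ax":0,"ay":0,"az":-0.372},{"x":144,"y":368,"z":0,"ax":0,"ay":0,"az":-0.372},{"x":162,"y":414,"z":0,"ax":0,"ay":0,"az":-0.372},{"x":180,"y":460,"z":0,"ax":0,"ay":0,"az":-0.372}]' 1 20; python3 -c "
from h import *;print(sense()['joint_pos'])"
```

```text
clock: 1.3
ee_pos: [0.3528, -0.1128, 0.2229]
orientation: [-2.182, 0.089, 2.179]
ft_force: [1.2, -0.8, 0.4]
opening: 0.0111
[-4.01417361e-01 -5.36797607e-01  1.76769658e+00  4.39175173e-05
  1.90932897e+00  1.25016134e+00]
```

```bash
python3 -m pendant '[{"x":17,"y":41,"z":0,"ax":0,"ay":0,"az":0},{"x":34,"y":82,"z":0,"ax":0,"ay":0,"az":0},{"x":51,"y":123,"z":0,"ax":0,"ay":0,"az":0},{"x":67,"y":164,"z":-20,"ax":0,"ay":0,"az":0},{"x":83,"y":204,"z":-40,"ax":0,"ay":0,"az":0},{"x":83,"y":204,"z":-80,"ax":0,"ay":0,"az":0},{"x":83,"y":204,"z":-120,"ax":0,"ay":0,"az":0},{"x":83,"y":204,"z":-150,"ax":0,"ay":0,"az":0},{"x":83,"y":204,"z":-170,"ax":0,"ay":0,"az":0},{"x":83,"y":204,"z":-170,"ax":0,"ay":0,"az":0}]' 1 20; python3 - <<'E'
from h import *
from scipy.spatial.transform import Rotation as Ro
print(Ro.from_rotvec(sense()['orientation']).as_matrix().round(3))
c=get('top'); print(proj(c,[.4357,.0912,.053]))
cv2.imwrite('pics/t2.png',cv2.resize(c['frame'][150:270,215:345,::-1],None,fx=5,fy=5,interpolation=cv2.INTER_CUBIC))
E
```

```text
clock: 2.3
ee_pos: [0.4333, 0.0891, 0.0492]
orientation: [-2.174, 0.088, 2.188]
ft_force: [-0.4, -0.8, -0.1]
opening: 0.0005
[[-0.006 -0.08  -0.997]
 [-0.001 -0.997  0.08 ]
 [-1.     0.001  0.006]]
[[283.79212475 246.18438191]]
```

View pics/t2.png

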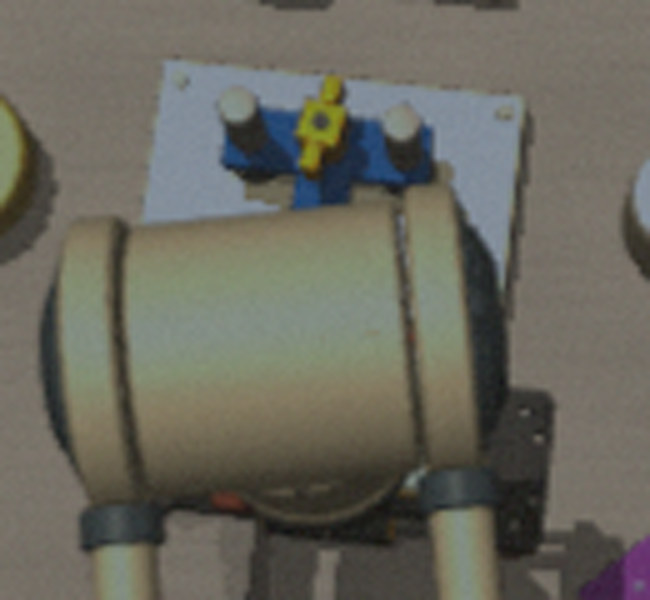

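The arm hides the plate from above, and the tool is lined up with the jig. Now I'll go down beside the plate.

```bash
python3 -m pendant '[{"x":0,"y":0,"z":-14,"ax":0,"ay":0,"az":0},{"x":0,"y":0,"z":-20,"ax":0,"ay":0,"az":0},{"x":0,"y":0,"z":-24,"ax":0,"ay":0,"az":0},{"x":0,"y":0,"z":-27,"ax":0,"ay":0,"az":0},{"x":0,"y":0,"z":-27,"ax":0,"ay":0,"az":0}]' 1 20
```

```text
clock: 2.85
ee_pos: [0.4355, 0.0893, 0.0255]
orientation: [-2.18, 0.088, 2.181]
ft_force: [-0.2, -1.1, -0.7]
opening: 0.0006
```

```bash
python3 -m pendant '[{"x":5,"y":-0.4,"z":-2,"ax":0,"ay":0,"az":0},{"x":9,"y":-0.7,"z":-2,"ax":0,"ay":0,"az":0},{"x":13,"y":-1,"z":-2,"ax":0,"ay":0,"az":0},{"x":17,"y":-1.4,"z":-2,"ax":0,"ay":0,"az":0},{"x":21,"y":-1.7,"z":-2,"ax":0,"ay":0,"az":0},{"x":25,"y":-2,"z":-2,"ax":0,"ay":0,"az":0},{"x":29,"y":-2.3,"z":-2,"ax":0,"ay":0,"az":0},{"x":32,"y":-2.6,"z":-2,"ax":0,"ay":0,"az":0},{"x":34,"y":-2.7,"z":-2,"ax":0,"ay":0,"az":0},{"x":34,"y":-2.7,"z":-2,"ax":0,"ay":0,"az":0}]' 1 20; python3 - <<'E'
from h import *
c=get('scene')
cv2.imwrite('pics/s3.png',cv2.resize(c['frame'][165:285,270:450,::-1],None,fx=4.4,fy=4.4,interpolation=cv2.INTER_CUBIC))
E
```

```text
clock: 3.85
ee_pos: [0.4695, 0.0865, 0.0234]
orientation: [-2.18, 0.088, 2.181]
ft_force: [-1.4, -0.6, 0.3]
opening: 0.0004
```

View pics/s3.png

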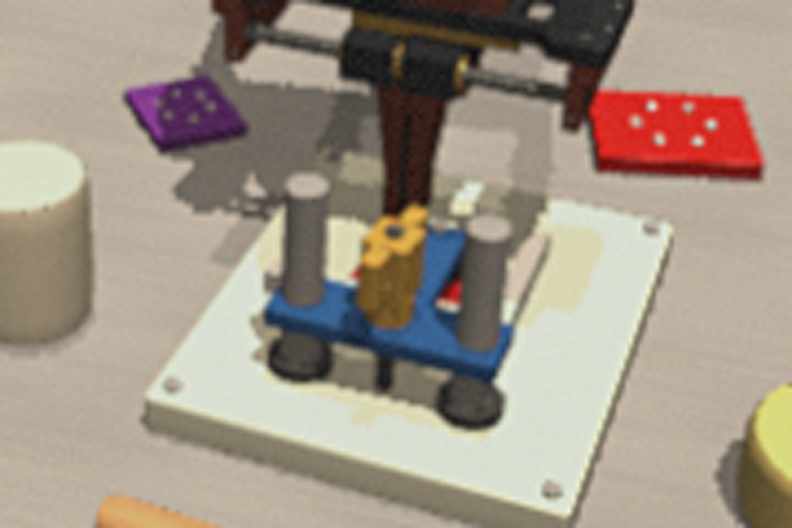

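The plate has gone back under the strap, and the finger hides its near edge. I'll go round to the -y edge and push it towards the left fence.

```bash
python3 -m pendant '[{"x":-8,"y":0.6,"z":0,"ax":0,"ay":0,"az":0},{"x":-10,"y":-20,"z":0,"ax":0,"ay":0,"az":0},{"x":-11.2,"y":-39.2,"z":0,"ax":0,"ay":0,"az":0},{"x":8,"y":-41,"z":0,"ax":0,"ay":0,"az":0},{"x":25.7,"y":-42.2,"z":0,"ax":0,"ay":0,"az":0},{"x":26.1,"y":-37.2,"z":0,"ax":0,"ay":0,"az":0},{"x":26.5,"y":-32.2,"z":0,"ax":0,"ay":0,"az":0},{"x":26.9,"y":-27.2,"z":0,"ax":0,"ay":0,"az":0},{"x":27.3,"y":-22.2,"z":0,"ax":0,"ay":0,"az":0},{"x":27.3,"y":-22.2,"z":0,"ax":0,"ay":0,"az":0}]' 1 20
python3 -m pendant '[{"x":0.3,"y":4,"z":0,"ax":0,"ay":0,"az":0},{"x":0.5,"y":7,"z":0,"ax":0,"ay":0,"az":0},{"x":0.7,"y":9,"z":0,"ax":0,"ay":0,"az":0},{"x":0.7,"y":9,"z":0,"ax":0,"ay":0,"az":0}]' 1 20
```

```text
clock: 4.9
ee_pos: [0.4966, 0.0654, 0.0237]
orientation: [-2.181, 0.086, 2.181]
ft_force: [-0.1, 0.1, 0.2]
opening: 0.0005
clock: 5.3
ee_pos: [0.4976, 0.0736, 0.0236]
orientation: [-2.18, 0.087, 2.181]
ft_force: [-0.5, -0.2, 0.2]
opening: 0.0007
```

```bash
python3 -m pendant '[{"x":0.2,"y":2,"z":0,"ax":0,"ay":0,"az":0},{"x":0.3,"y":3.5,"z":0,"ax":0,"ay":0,"az":0},{"x":0.4,"y":5,"z":0,"ax":0,"ay":0,"az":0},{"x":0.4,"y":5,"z":0,"ax":0,"ay":0,"az":0}]' 1 20
python3 -m pendant '[{"x":0.1,"y":0.7,"z":0,"ax":0,"ay":0,"az":0},{"x":0.1,"y":1.4,"z":0,"ax":0,"ay":0,"az":0},{"x":0.1,"y":1.4,"z":0,"ax":0,"ay":0,"az":0}]' 1 20
```

```text
clock: 5.7
ee_pos: [0.498, 0.0787, 0.0236]
orientation: [-2.181, 0.087, 2.18]
ft_force: [0.8, 0.1, -0.2]
opening: 0.0004
clock: 6.0
ee_pos: [0.4981, 0.0799, 0.0236]
orientation: [-2.181, 0.087, 2.18]
ft_force: [0.2, -0.1, -0.3]
opening: 0.0004
```

```bash
for i in 1 2 ; do python3 -m pendant '[{"x":0.1,"y":0.7,"z":0,"ax":0,"ay":0,"az":0},{"x":0.1,"y":1.3,"z":0,"ax":0,"ay":0,"az":0},{"x":0.1,"y":1.3,"z":0,"ax":0,"ay":0,"az":0}]' 1 20 | egrep 'ee|force'; done
```

```text
ee_pos: [0.4982, 0.0813, 0.0236]
ft_force: [-0.0, 0.0, 0.4]
ee_pos: [0.4983, 0.0826, 0.0236]
ft_force: [0.4, -0.2, 0.6]
```

```bash
python3 - <<'E'
from h import *
c=get('scene')
cv2.imwrite('pics/s4.png',cv2.resize(c['frame'][190:260,310:430,::-1],None,fx=6.5,fy=6.5,interpolation=cv2.INTER_CUBIC))
E
```

```text
(no output)
```

View pics/s4.png

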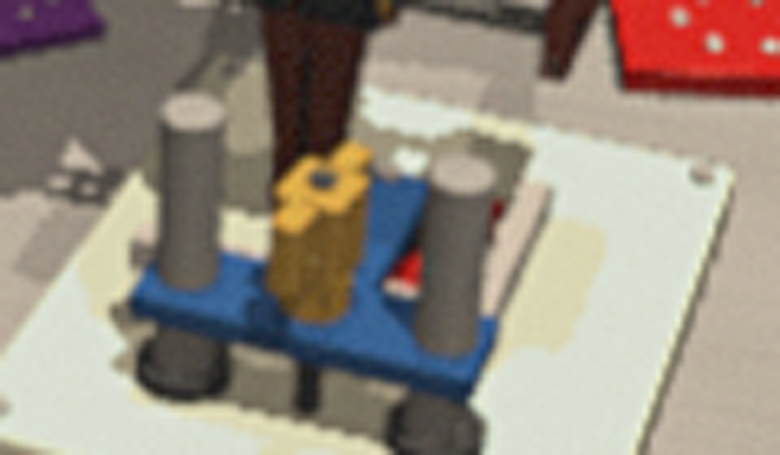

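The fingers taper towards their tips, so contact comes later than I assumed. The red plate is nearly at the left fence. I'll keep going in small steps until I feel it.

```bash
for i in 1 2 3; do python3 -m pendant '[{"x":0.1,"y":0.7,"z":0,"ax":0,"ay":0,"az":0},{"x":0.1,"y":1.3,"z":0,"ax":0,"ay":0,"az":0},{"x":0.1,"y":1.3,"z":0,"ax":0,"ay":0,"az":0}]' 1 20 | egrep 'ee|force'; done
```

```text
ee_pos: [0.4984, 0.0838, 0.0236]
ft_force: [-0.2, 0.0, -0.5]
ee_pos: [0.4986, 0.0846, 0.0236]
ft_force: [0.9, -3.1, 0.4]
ee_pos: [0.4985, 0.0847, 0.0236]
ft_force: [-0.5, -8.2, 0.5]
```

Contact with the left fence gives 8 N. Now round to the -x edge to push it to the rear fence.

```bash
python3 -m pendant '[{"x":-0.5,"y":-6,"z":0,"ax":0,"ay":0,"az":0},{"x":-22,"y":-5,"z":0,"ax":0,"ay":0,"az":0},{"x":-45.3,"y":-2.4,"z":0,"ax":0,"ay":0,"az":0},{"x":-44,"y":16,"z":0,"ax":0,"ay":0,"az":0},{"x":-42.2,"y":36.5,"z":0,"ax":0,"ay":0,"az":0},{"x":-37.2,"y":36.1,"z":0,"ax":0,"ay":0,"az":0},{"x":-32.3,"y":35.7,"z":0,"ax":0,"ay":0,"az":0},{"x":-27.3,"y":35.3,"z":0,"ax":0,"ay":0,"az":0},{"x":-25.3,"y":35.1,"z":0,"ax":0,"ay":0,"az":0},{"x":-25.3,"y":35.1,"z":0,"ax":0,"ay":0,"az":0}]' 1 20
for i in 1 2 3; do python3 -m pendant '[{"x":0.7,"y":-0.1,"z":0,"ax":0,"ay":0,"az":0},{"x":1.3,"y":-0.1,"z":0,"ax":0,"ay":0,"az":0},{"x":1.3,"y":-0.1,"z":0,"ax":0,"ay":0,"az":0}]' 1 20 | egrep 'ee|force'; done
```

```text
clock: 8.55
ee_pos: [0.4726, 0.121, 0.0235]
orientation: [-2.177, 0.088, 2.183]
ft_force: [-4.9, 0.9, 3.1]
opening: 0.0003
ee_pos: [0.4727, 0.121, 0.0235]
ft_force: [-10.9, 0.7, 7.3]
ee_pos: [0.4728, 0.121, 0.0235]
ft_force: [-14.8, 0.1, 9.1]
ee_pos: [0.4729, 0.121, 0.0235]
ft_force: [-20.7, 1.0, 13.0]
```

I feel contact, but about 3.6 mm earlier than predicted. I'll clear the arm and check from above.

```bash
python3 -m pendant '[{"x":-8,"y":0,"z":0,"ax":0,"ay":0,"az":0},{"x":-8,"y":-10,"z":45,"ax":0,"ay":0,"az":0},{"x":-8,"y":-40,"z":80,"ax":0,"ay":0,"az":0},{"x":-10,"y":-85,"z":100,"ax":0,"ay":0,"az":0},{"x":-12,"y":-130,"z":110,"ax":0,"ay":0,"az":0},{"x":-14,"y":-175,"z":110,"ax":0,"ay":0,"az":0},{"x":-16,"y":-220,"z":110,"ax":0,"ay":0,"az":0}]' 1 20
python3 - <<'E'
from m import *
c=get('top'); d=np.load('jig.npz'); th=-.0797; R=np.array([[np.cos(th),-np.sin(th)],[np.sin(th),np.cos(th)]])
p,k=redplate(c,(225,333,150,262),.028)
for t in([555.1,107.7],):print(p,((cv2.boxPoints(p)-t)@R).round(1).tolist())
f=c['frame'][165:260,225:335,::-1]
cv2.imwrite('pics/t5.png',cv2.resize(f,None,fx=6,fy=6,interpolation=cv2.INTER_CUBIC))
E
```

```text
clock: 10.15
ee_pos: [0.4613, -0.1013, 0.1345]
orientation: [-2.183, 0.089, 2.178]
ft_force: [0.6, 0.1, -1.2]
opening: 0.0001
((515.0623779296875, 117.48468017578125), (48.560359954833984, 58.094608306884766), 84.97808074951172) [[-69.9, -17.5], [-11.8, -17.9], [-11.5, 30.6], [-69.5, 31.1]]
```

View pics/t5.png

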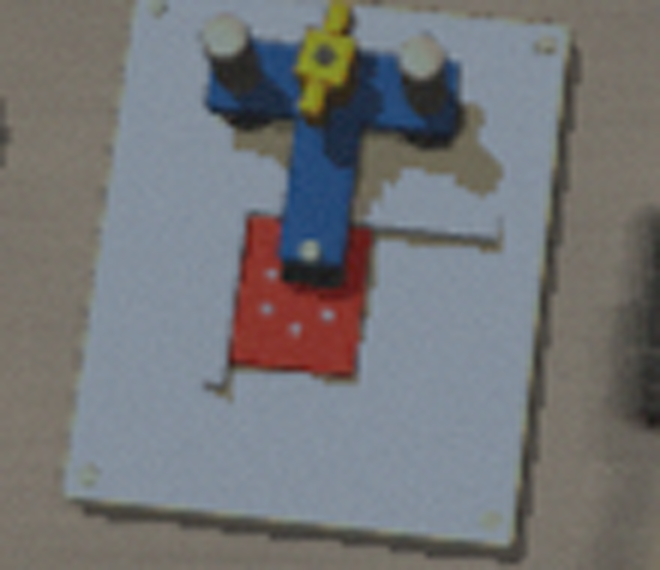

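The plate is now flush in the corner: the crop shows its top edge on the rear fence and its left edge on the left fence. Its jig corners are about (-70,-18) to (-11,31) and its yaw error is under 0.5°. Next is the nut, and I'll triangulate its hub centre.

```bash
python3 - <<'E'
from m import *
c=get('top'); s=get('scene')
def tri(a,b):
    O1,D1=ray(c,*a);O2,D2=ray(s,*b); D1/=np.linalg.norm(D1);D2/=np.linalg.norm(D2)
    k=np.linalg.lstsq(np.c_[D1,-D2],O2-O1,rcond=None)[0]; p,q=O1+D1*k[0],O2+D2*k[1]; return (p*1000).round(1),(q*1000).round(1)
def dark(c,r):
    x0,x1,y0,y1=r; g=cv2.cvtColor(c['frame'],cv2.COLOR_RGB2HSV)[y0:y1,x0:x1,1].astype(float)
    g=np.clip(g.max()-g-25,0,None) ; return g
print('hub',tri((278.75,174.6),(359.5,217.0)))
print('hub top z.0966',onz(c,278.75,174.6,.0966)*1000,onz(s,359.5,217,.0966)*1000)
# saturated brass, top view
f=c['frame'][160:190,265:295]; hsv=cv2.cvtColor(f,cv2.COLOR_RGB2HSV)
m=((hsv[:,:,0]>18)&(hsv[:,:,0]<35)&(hsv[:,:,1]>130)&(hsv[:,:,2]>110)).astype(np.uint8)
v=hsv[:,:,2]; 
for r in range(3,24): print(''.join(f'{v[r,q]:4d}' if m[r,q] else '   .' for q in range(5,26)))
E
```

```text
hub (array([592.9, 105.3,  97.2]), array([593. , 105.2,  97.2]))
hub top z.0966 [593.09485606 105.33381292  96.6       ] [592.1078238 105.0007328  96.6      ]
   .   .   .   .   .   .   .   .   .   .   .   .   .   .   .   .   .   .   .   .   .
   .   .   .   .   .   .   .   .   .   .   .   .   .   .   .   .   .   .   .   .   .
   .   .   .   .   .   .   .   .   .   .   . 126   .   .   .   .   .   .   .   .   .
   .   .   .   .   .   .   .   .   .   . 135 134 123   .   .   .   .   .   .   .   .
   .   .   .   .   .   .   .   .   .   . 139 133 118   .   .   .   .   .   .   .   .
   .   .   .   .   .   .   .   .   . 133 142 137 121   .   .   .   .   .   .   .   .
   .   .   .   .   .   .   .   .   . 134 141 126   .   .   .   .   .   .   .   .   .
   .   .   .   .   .   .   . 130 132 132 127 112   .   .   .   .   .   .   .   .   .
   .   .   .   .   .   . 134 139 138 138 130 130 123   .   .   .   .   .   .   .   .
   .   .   .   .   .   . 143 133   .   . 132 137 140 126   .   .   .   .   .   .   .
   .   .   .   .   .   . 138 117   .   .   . 140 134 118   .   .   .   .   .   .   .
   .   .   .   .   . 133 135   .   .   .   . 121 129 111   .   .   .   .   .   .   .
   .   .   .   .   . 140 138 123   .   .   . 136 129   .   .   .   .   .   .   .   .
   .   .   .   .   . 144 146 142 131 130 135 140 120   .   .   .   .   .   .   .   .
   .   .   .   .   .   . 127 137 143 142 142 135 120   .   .   .   .   .   .   .   .
   .   .   .   .   .   . 122 132 118 121 134 128   .   .   .   .   .   .   .   .   .
   .   .   .   .   .   . 131 133 125   .   .   .   .   .   .   .   .   .   .   .   .
   .   .   .   .   .   . 142 137 125   .   .   .   .   .   .   .   .   .   .   .   .
   .   .   .   .   .   . 140 133 118   .   .   .   .   .   .   .   .   .   .   .   .
   .   .   .   .   . 131 144 134 117   .   .   .   .   .   .   .   .   .   .   .   .
   .   .   .   .   .   . 111 122   .   .   .   .   .   .   .   .   .   .   .   .   .
```

The hub triangulates to (593,105.3,97.2) mm, and its expected height is 96.6. The wings are about 8° clockwise of jig x. I'll open the gripper and line up over the nut across the tips.

```bash
python3 -m pendant '[{"x":10,"y":15,"z":20,"ax":0,"ay":0,"az":0.143},{"x":26,"y":41,"z":20,"ax":0,"ay":0,"az":0.286},{"x":42,"y":66,"z":20,"ax":0,"ay":0,"az":0.429},{"x":58,"y":92,"z":20,"ax":0,"ay":0,"az":0.572},{"x":74,"y":118,"z":20,"ax":0,"ay":0,"az":0.715},{"x":90,"y":144,"z":20,"ax":0,"ay":0,"az":0.858},{"x":106,"y":168,"z":20,"ax":0,"ay":0,"az":1.0},{"x":122,"y":192,"z":20,"ax":0,"ay":0,"az":1.144},{"x":131.7,"y":206.6,"z":20,"ax":0,"ay":0,"az":1.287},{"x":131.7,"y":206.6,"z":20,"ax":0,"ay":0,"az":1.43}]' 0 30
python3 -m pendant '[{"x":0,"y":0,"z":0,"ax":0,"ay":0,"az":0},{"x":0,"y":0,"z":0,"ax":0,"ay":0,"az":0}]' 0 30
python3 - <<'E'
from h import *
from scipy.spatial.transform import Rotation as Ro
s=sense(); R=Ro.from_rotvec(s['orientation']).as_matrix(); print(s['joint_pos'].round(2),R.round(3).tolist(),np.degrees(np.arctan2(R[1,1],R[0,1])))
E
```

```text
clock: 11.3
ee_pos: [0.5932, 0.1114, 0.1527]
orientation: [1.363, 1.103, -1.363]
ft_force: [-0.3, 0.3, -0.5]
opening: 0.0771
clock: 11.5
ee_pos: [0.5926, 0.1086, 0.1534]
orientation: [1.372, 1.095, -1.372]
ft_force: [-0.6, -0.4, 0.6]
opening: 0.0873
[0.12 0.1  1.35 0.   1.7  0.35] [[-0.0, 0.975, -0.222], [0.0, -0.222, -0.975], [-1.0, -0.0, -0.0]] -12.825207617906532
```

```bash
python3 -m pendant '[{"x":0.3,"y":-3.2,"z":-25,"ax":0,"ay":0,"az":0},{"x":0.3,"y":-3.2,"z":-50,"ax":0,"ay":0,"az":0},{"x":0.3,"y":-3.2,"z":-70,"ax":0,"ay":0,"az":0},{"x":0.3,"y":-3.2,"z":-80,"ax":0,"ay":0,"az":0},{"x":0.3,"y":-3.2,"z":-84,"ax":0,"ay":0,"az":0},{"x":0.3,"y":-3.2,"z":-84,"ax":0,"ay":0,"az":0}]' 0 30
python3 -m pendant '[{"x":0,"y":0,"z":0,"ax":0,"ay":0,"az":0},{"x":0,"y":0,"z":0,"ax":0,"ay":0,"az":0},{"x":0,"y":0,"z":0,"ax":0,"ay":0,"az":0},{"x":0,"y":0,"z":0,"ax":0,"ay":0,"az":0},{"x":0,"y":0,"z":0,"ax":0,"ay":0,"az":0}]' 0.6 25
python3 -c "
from h import *;s=sense();print(s['wrist_torque'],s['joint_pos'])"
```

```text
clock: 12.1
ee_pos: [0.5932, 0.1045, 0.0699]
orientation: [1.371, 1.096, -1.371]
ft_force: [0.8, 0.3, -0.1]
opening: 0.0877
clock: 12.6
ee_pos: [0.5933, 0.1046, 0.0699]
orientation: [1.37, 1.096, -1.37]
ft_force: [0.8, 0.6, -1.1]
opening: 0.0509
[-0.10285596 -0.1240945   0.01824625] [ 1.18011113e-01  1.20726409e-01  1.46970673e+00 -2.16000839e-05
  1.55075722e+00  3.39045579e-01]
```

```bash
python3 -m pendant '[{"x":0,"y":0,"z":0,"ax":0,"ay":0,"az":0},{"x":0,"y":0,"z":0,"ax":0,"ay":0,"az":0},{"x":0,"y":0,"z":0,"ax":0,"ay":0,"az":0}]' 0.7 30
python3 -c "
from h import *;s=sense();print(s['wrist_torque'])"
```

```text
clock: 12.9
ee_pos: [0.5929, 0.1046, 0.0698]
orientation: [1.37, 1.097, -1.371]
ft_force: [-2.6, 1.1, 2.0]
opening: 0.0459
[ 0.0160404   0.35562634 -0.06355796]
```

Gripped at 45.9 mm, as expected across the tips. First clockwise stroke.

```bash
python3 -m pendant '[{"x":0,"y":0,"z":-0.4,"ax":0,"ay":0,"az":-0.135},{"x":0,"y":0,"z":-0.8,"ax":0,"ay":0,"az":-0.27},{"x":0,"y":0,"z":-1.3,"ax":0,"ay":0,"az":-0.4},{"x":0,"y":0,"z":-1.7,"ax":0,"ay":0,"az":-0.54},{"x":0,"y":0,"z":-2.1,"ax":0,"ay":0,"az":-0.67},{"x":0,"y":0,"z":-2.1,"ax":0,"ay":0,"az":-0.67},{"x":0,"y":0,"z":-2.1,"ax":0,"ay":0,"az":-0.67}]' 0.7 30
python3 -c "
from h import *;s=sense();print(s['wrist_torque'])
c=get('top');cv2.imwrite('pics/t6.png',cv2.resize(c['frame'][140:240,225:345,::-1],None,fx=5,fy=5))"
python3 -m pendant '[{"x":0,"y":0,"z":0,"ax":0,"ay":0,"az":0},{"x":0,"y":0,"z":0,"ax":0,"ay":0,"az":0},{"x":0,"y":0,"z":12,"ax":0,"ay":0,"az":0},{"x":0,"y":0,"z":35,"ax":0,"ay":0,"az":0},{"x":0,"y":0,"z":50,"ax":0,"ay":0,"az":0},{"x":0,"y":0,"z":50,"ax":0,"ay":0,"az":0}]' 0 30
python3 - <<'E'
from h import *
from scipy.spatial.transform import Rotation as Ro
s=sense(); R=Ro.from_rotvec(s['orientation']).as_matrix(); print(s['joint_pos'].round(2),np.degrees(np.arctan2(R[1,1],R[0,1])))
E
```

```text
clock: 13.6
ee_pos: [0.5925, 0.1049, 0.0676]
orientation: [1.825, 0.65, -1.828]
ft_force: [-4.8, 1.2, 3.0]
opening: 0.0455
[ 0.09165613  0.80128875 -0.10733559]
clock: 14.25
ee_pos: [0.595, 0.1047, 0.1216]
orientation: [1.834, 0.645, -1.822]
ft_force: [1.1, -1.2, 0.6]
opening: 0.0874
[ 0.12  0.1   1.4  -0.    1.64  1.01] -51.03048865985808
```

Torque at the wrist is -0.107 N m, which is plain friction. Next the hub regrip: turn +90° and close across the hub.

```bash
python3 -m pendant '[{"x":0,"y":0,"z":0,"ax":0,"ay":0,"az":0.149},{"x":0,"y":0,"z":0,"ax":0,"ay":0,"az":0.298},{"x":0,"y":0,"z":0,"ax":0,"ay":0,"az":0.447},{"x":0,"y":0,"z":0,"ax":0,"ay":0,"az":0.596},{"x":0,"y":0,"z":0,"ax":0,"ay":0,"az":0.745},{"x":0,"y":0,"z":0,"ax":0,"ay":0,"az":0.894},{"x":0,"y":0,"z":0,"ax":0,"ay":0,"az":1.043},{"x":0,"y":0,"z":0,"ax":0,"ay":0,"az":1.192},{"x":0,"y":0,"z":0,"ax":0,"ay":0,"az":1.341},{"x":0,"y":0,"z":0,"ax":0,"ay":0,"az":1.49}]' 0.2 30
python3 -m pendant '[{"x":0,"y":0,"z":0,"ax":0,"ay":0,"az":0.081},{"x":0,"y":0,"z":-20,"ax":0,"ay":0,"az":0.081},{"x":0,"y":0,"z":-38,"ax":0,"ay":0,"az":0.081},{"x":0,"y":0,"z":-48,"ax":0,"ay":0,"az":0.081},{"x":0,"y":0,"z":-51,"ax":0,"ay":0,"az":0.081},{"x":0,"y":0,"z":-51,"ax":0,"ay":0,"az":0.081}]' 0.2 30
python3 -m pendant '[{"x":0,"y":0,"z":0,"ax":0,"ay":0,"az":0},{"x":0,"y":0,"z":0,"ax":0,"ay":0,"az":0},{"x":0,"y":0,"z":0,"ax":0,"ay":0,"az":0},{"x":0,"y":0,"z":0,"ax":0,"ay":0,"az":0},{"x":0,"y":0,"z":0,"ax":0,"ay":0,"az":0},{"x":0,"y":0,"z":0,"ax":0,"ay":0,"az":0},{"x":0,"y":0,"z":0,"ax":0,"ay":0,"az":0},{"x":0,"y":0,"z":0,"ax":0,"ay":0,"az":0},{"x":0,"y":0,"z":0,"ax":0,"ay":0,"az":0}]' 1 30
python3 - <<'E'
from h import *
from scipy.spatial.transform import Rotation as Ro
s=sense(); R=Ro.from_rotvec(s['orientation']).as_matrix(); print(s['joint_pos'].round(2),np.degrees(np.arctan2(R[1,1],R[0,1])),s['wrist_torque'])
E
```

```text
clock: 15.25
ee_pos: [0.593, 0.1045, 0.1167]
orientation: [0.752, 1.437, -0.753]
ft_force: [-0.8, 1.1, 0.1]
opening: 0.0697
clock: 15.85
ee_pos: [0.593, 0.1045, 0.0661]
orientation: [0.695, 1.457, -0.696]
ft_force: [0.2, 0.3, 0.3]
opening: 0.0703
clock: 16.75
ee_pos: [0.5934, 0.1047, 0.0666]
orientation: [0.696, 1.456, -0.695]
ft_force: [2.4, 1.0, -1.0]
opening: 0.0199
[ 0.12  0.12  1.47  0.    1.54 -0.56] 38.96667721704438 [ 0.17053749 -0.35284662 -0.09952342]
```

```bash
cat > q.py <<'E'
from h import *
from scipy.spatial.transform import Rotation as Ro
T=[];F=[]
s=sense(); R=Ro.from_rotvec(s['orientation']).as_matrix(); print('yaw',np.degrees(np.arctan2(R[1,1],R[0,1])).round(2),'T',s['wrist_torque'].round(3),'F',s['ft_force'].round(1),'z',s['ee_pos'][2].round(4))
E
python3 -m pendant '[{"x":0,"y":0,"z":-0.5,"ax":0,"ay":0,"az":-0.145},{"x":0,"y":0,"z":-0.9,"ax":0,"ay":0,"az":-0.29},{"x":0,"y":0,"z":-1.4,"ax":0,"ay":0,"az":-0.435},{"x":0,"y":0,"z":-1.9,"ax":0,"ay":0,"az":-0.58},{"x":0,"y":0,"z":-2.3,"ax":0,"ay":0,"az":-0.725},{"x":0,"y":0,"z":-2.8,"ax":0,"ay":0,"az":-0.87},{"x":0,"y":0,"z":-3.2,"ax":0,"ay":0,"az":-1.015},{"x":0,"y":0,"z":-3.7,"ax":0,"ay":0,"az":-1.16},{"x":0,"y":0,"z":-4.2,"ax":0,"ay":0,"az":-1.3},{"x":0,"y":0,"z":-4.2,"ax":0,"ay":0,"az":-1.3}]' 1 30 ; python3 q.py
for i in 1 2; do python3 -m pendant '[{"x":0,"y":0,"z":-0.2,"ax":0,"ay":0,"az":-0.06},{"x":0,"y":0,"z":-0.4,"ax":0,"ay":0,"az":-0.12},{"x":0,"y":0,"z":-0.4,"ax":0,"ay":0,"az":-0.12}]' 1 30 >/dev/null; python3 q.py; done
```

```text
clock: 17.75
ee_pos: [0.5926, 0.1047, 0.0624]
orientation: [1.649, 0.849, -1.652]
ft_force: [-2.9, 1.6, 1.5]
opening: 0.0203
yaw -35.59 T [ 0.154  0.44  -0.122] F [-2.9  1.6  1.5] z 0.0624
yaw -42.22 T [ 0.226  0.764 -0.112] F [-3.8  1.5  2.8] z 0.062
yaw -49.1 T [ 0.24   0.793 -0.103] F [-4.6  0.7  3.1] z 0.0616
```

Stroke 2 is done. The nut is at about 2.35 rad and the torque is still only friction. Regrip across the tips (+90°).

```bash
python3 -m pendant '[{"x":0,"y":0,"z":0,"ax":0,"ay":0,"az":0},{"x":0,"y":0,"z":0,"ax":0,"ay":0,"az":0},{"x":0,"y":0,"z":0,"ax":0,"ay":0,"az":0},{"x":0,"y":0,"z":0,"ax":0,"ay":0,"az":0},{"x":0,"y":0,"z":12,"ax":0,"ay":0,"az":0},{"x":0,"y":0,"z":35,"ax":0,"ay":0,"az":0},{"x":0,"y":0,"z":50,"ax":0,"ay":0,"az":0},{"x":0,"y":0,"z":50,"ax":0,"ay":0,"az":0}]' 0 30; python3 q.py
python3 -m pendant '[{"x":0,"y":0,"z":0,"ax":0,"ay":0,"az":0.149},{"x":0,"y":0,"z":0,"ax":0,"ay":0,"az":0.298},{"x":0,"y":0,"z":0,"ax":0,"ay":0,"az":0.447},{"x":0,"y":0,"z":0,"ax":0,"ay":0,"az":0.596},{"x":0,"y":0,"z":0,"ax":0,"ay":0,"az":0.745},{"x":0,"y":0,"z":0,"ax":0,"ay":0,"az":0.894},{"x":0,"y":0,"z":0,"ax":0,"ay":0,"az":1.043},{"x":0,"y":0,"z":0,"ax":0,"ay":0,"az":1.192},{"x":0,"y":0,"z":0,"ax":0,"ay":0,"az":1.341},{"x":0,"y":0,"z":0,"ax":0,"ay":0,"az":1.49}]' 0 30
python3 -m pendant '[{"x":0,"y":0,"z":0,"ax":0,"ay":0,"az":0.081},{"x":0,"y":0,"z":0,"ax":0,"ay":0,"az":0.081}]' 0 30; python3 q.py
python3 - <<'E'
from h import *
c=get('scene')
cv2.imwrite('pics/s7.png',cv2.resize(c['frame'][170:260,300:430,::-1],None,fx=6,fy=6,interpolation=cv2.INTER_CUBIC))
E
```

```text
clock: 19.15
ee_pos: [0.595, 0.1048, 0.1156]
orientation: [1.814, 0.67, -1.802]
ft_force: [-0.4, 0.3, 0.7]
opening: 0.0805
yaw -49.26 T [-0.027 -0.047  0.007] F [-0.4  0.3  0.7] z 0.1156
clock: 20.15
ee_pos: [0.593, 0.1045, 0.1107]
orientation: [0.729, 1.446, -0.73]
ft_force: [-0.4, 1.2, -1.0]
opening: 0.0879
clock: 20.35
ee_pos: [0.593, 0.1045, 0.1108]
orientation: [0.671, 1.465, -0.671]
ft_force: [-0.9, -0.2, -0.3]
opening: 0.0879
yaw 40.77 T [-0.028 -0.121 -0.002] F [-0.9 -0.2 -0.3] z 0.1108
```

View pics/s7.png

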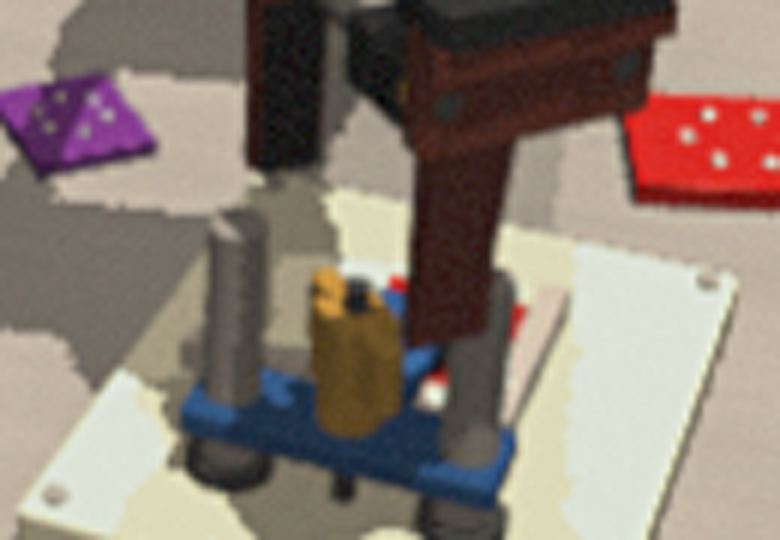

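The strap is lower and its nose is over the plate. The fingers straddle the nut and clear the posts. Going down and gripping.

```bash
python3 -m pendant '[{"x":0,"y":0,"z":-15,"ax":0,"ay":0,"az":0},{"x":0,"y":0,"z":-32,"ax":0,"ay":0,"az":0},{"x":0,"y":0,"z":-44,"ax":0,"ay":0,"az":0},{"x":0,"y":0,"z":-49,"ax":0,"ay":0,"az":0},{"x":0,"y":0,"z":-49,"ax":0,"ay":0,"az":0}]' 0 30 | egrep 'ee|for'
python3 -m pendant '[{"x":0,"y":0,"z":0,"ax":0,"ay":0,"az":0},{"x":0,"y":0,"z":0,"ax":0,"ay":0,"az":0},{"x":0,"y":0,"z":0,"ax":0,"ay":0,"az":0},{"x":0,"y":0,"z":0,"ax":0,"ay":0,"az":0},{"x":0,"y":0,"z":0,"ax":0,"ay":0,"az":0},{"x":0,"y":0,"z":0,"ax":0,"ay":0,"az":0},{"x":0,"y":0,"z":0,"ax":0,"ay":0,"az":0},{"x":0,"y":0,"z":0,"ax":0,"ay":0,"az":0}]' 0.7 30;python3 q.py
for i in 1 2 3; do python3 -m pendant '[{"x":0,"y":0,"z":-0.2,"ax":0,"ay":0,"az":-0.06},{"x":0,"y":0,"z":-0.4,"ax":0,"ay":0,"az":-0.12},{"x":0,"y":0,"z":-0.4,"ax":0,"ay":0,"az":-0.12}]' 0.7 30 >/dev/null; python3 q.py; done
```

```text
ee_pos: [0.5923, 0.1044, 0.0606]
ft_force: [-0.0, -0.1, -0.5]
clock: 21.7
ee_pos: [0.5935, 0.1047, 0.0627]
orientation: [0.672, 1.464, -0.671]
ft_force: [2.4, 1.4, 1.1]
opening: 0.0457
yaw 40.74 T [ 0.105 -0.32  -0.043] F [2.4 1.4 1.1] z 0.0627
yaw 33.83 T [ 0.078 -0.225 -0.11 ] F [1.7 0.7 0.4] z 0.0624
yaw 27.04 T [ 0.066 -0.202 -0.053] F [ 1.2 -0.1  1.5] z 0.062
yaw 20.22 T [ 0.098 -0.07  -0.014] F [-0.3  0.1  1.7] z 0.0616
```

```bash
for i in 1 2 3; do python3 -m pendant '[{"x":0,"y":0,"z":-0.2,"ax":0,"ay":0,"az":-0.06},{"x":0,"y":0,"z":-0.4,"ax":0,"ay":0,"az":-0.12}]' 0.7 30 |grep open; python3 q.py; done
```

```text
opening: 0.0455
yaw 13.32 T [0.028 0.076 0.199] F [-0.6  1.4  2.8] z 0.0613
opening: 0.0458
yaw 6.45 T [0.035 0.145 0.27 ] F [-1.3  0.1  3.6] z 0.0609
opening: 0.0457
yaw -0.42 T [-0.001  0.2    0.23 ] F [-2.   0.1  3.5] z 0.0606
```

```bash
for i in 1 2 3; do python3 -m pendant '[{"x":0,"y":0,"z":-0.15,"ax":0,"ay":0,"az":-0.05}]' 0.7 30 >/dev/null; python3 q.py; done;  python3 -m pendant '[{"x":0,"y":0,"z":0,"ax":0,"ay":0,"az":0},{"x":0,"y":0,"z":0,"ax":0,"ay":0,"az":0},{"x":0,"y":0,"z":0,"ax":0,"ay":0,"az":0}]' 0.7 30 >/dev/null; python3 q.py
```

```text
yaw -3.28 T [0.029 0.231 0.298] F [-1.9 -0.2  3.2] z 0.0604
yaw -6.13 T [0.005 0.25  0.313] F [-1.   0.4  3.9] z 0.0603
yaw -8.99 T [-0.026  0.237  0.321] F [-2.4 -0.2  3.7] z 0.0601
yaw -8.94 T [0.027 0.59  0.232] F [-2.9 -0.6  5.2] z 0.0601
```

While turning, the torque has climbed to 0.32 N m, against 0.1 of friction. From the readings with the arm held still, the rise began near 2.47 rad, so the foot met the plate there and is already past the 35 N level. I'm stopping here. I'll let go, so the nut settles at about 35 N, then lift off and check.

```bash
python3 -m pendant '[{"x":0,"y":0,"z":0.4,"ax":0,"ay":0,"az":0},{"x":0,"y":0,"z":0.4,"ax":0,"ay":0,"az":0},{"x":0,"y":0,"z":0.4,"ax":0,"ay":0,"az":0},{"x":0,"y":0,"z":0.4,"ax":0,"ay":0,"az":0},{"x":0,"y":0,"z":15,"ax":0,"ay":0,"az":0},{"x":0,"y":0,"z":40,"ax":0,"ay":0,"az":0},{"x":0,"y":0,"z":75,"ax":0,"ay":0,"az":0},{"x":-10,"y":0,"z":100,"ax":0,"ay":0,"az":0}]' 0 30
python3 -m pendant '[{"x":-40,"y":-25,"z":0,"ax":0,"ay":0,"az":0},{"x":-70,"y":-60,"z":0,"ax":0,"ay":0,"az":0},{"x":-90,"y":-100,"z":0,"ax":0,"ay":0,"az":0},{"x":-110,"y":-140,"z":0,"ax":0,"ay":0,"az":0},{"x":-120,"y":-185,"z":0,"ax":0,"ay":0,"az":0},{"x":-120,"y":-230,"z":0,"ax":0,"ay":0,"az":0},{"x":-120,"y":-270,"z":0,"ax":0,"ay":0,"az":0},{"x":-120,"y":-270,"z":0,"ax":0,"ay":0,"az":0}]' 0 30
python3 - <<'E'
from m import *
c=get('top'); s=get('scene'); th=-.0797; R=np.array([[np.cos(th),-np.sin(th)],[np.sin(th),np.cos(th)]]); t=np.array([555.1,107.7])
p,k=redplate(c,(225,333,150,262),.028)
print('plate',p,((cv2.boxPoints(p)-t)@R).round(1).tolist())
hsv=cv2.cvtColor(c['frame'],cv2.COLOR_RGB2HSV)
m=((hsv[:,:,0]>18)&(hsv[:,:,0]<35)&(hsv[:,:,1]>130)&(hsv[:,:,2]>110)).astype(np.uint8); m[:155]=0;m[200:]=0;m[:,:255]=0;m[:,305:]=0
ys,xs=np.nonzero(m); P=np.array([onz(c,x,y,.086)[:2]*1000 for x,y in zip(xs,ys)]); P=((P-t)@R).astype(np.float32)
l=cv2.fitLine(P,2,0,.01,.01).ravel(); print('nut',P.mean(0),len(P),cv2.minAreaRect(P),'cw rad',-np.arctan2(l[1],l[0])%np.pi)
a=cv2.resize(c['frame'][160:255,230:330,::-1],(500,475),interpolation=cv2.INTER_CUBIC)
b=cv2.resize(s['frame'][195:290,300:430,::-1],(650,475)[:2],interpolation=cv2.INTER_CUBIC)[:, :300+0]
cv2.imwrite('pics/f8.png',np.hstack([a,b]))
E
```

```text
clock: 24.6
ee_pos: [0.5841, 0.1045, 0.163]
orientation: [1.327, 1.128, -1.323]
ft_force: [-0.1, 0.3, 0.2]
opening: 0.0879
clock: 25.4
ee_pos: [0.4627, -0.1696, 0.1608]
orientation: [1.328, 1.125, -1.329]
ft_force: [-1.2, 0.3, 0.3]
opening: 0.0876
plate ((514.9353637695312, 117.49584197998047), (48.560359954833984, 58.34961700439453), 84.97808074951172) [[-70.2, -17.5], [-11.8, -17.9], [-11.5, 30.6], [-69.8, 31.1]]
nut [38.64535    0.8498497] 70 ((39.38836669921875, 1.3105525970458984), (41.58539962768555, 17.431367874145508), 32.16805648803711) cw rad 2.7192698
```

View pics/f8.png

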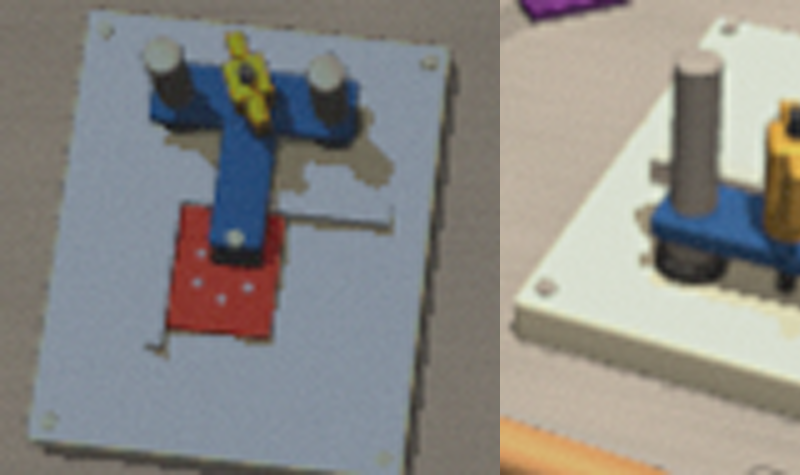

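The plate is still in the corner. When I let go, the nut slipped back from about 3.2 rad to 2.6–2.7 rad, as it does above 35 N, so the foot is holding at about 35 N. The arm is clear, so I'm handing in.

```bash
python3 -c "
from h import *
print(hand_in())"
```

```text
the job is handed in; nothing more can be done
None
```

The plate is home in the corner and clamped, but I turned the nut further than needed before I stopped. I handed in at about 25.5 s with the arm clear of everything.

- **Plate:** I pushed the small red plate with the shut fingertips, first against the left fence (8 N), then against the rear fence (about 20 N). The final top view puts its corners at about jig (-70, -18) to (-11, 31) mm, within about 2 mm of home and within 0.5° of square. Contact with the rear fence came 3.6 mm earlier than I predicted, but the picture showed the plate flush there.
- **Nut:** I turned it clockwise in three strokes, gripping tips, hub, then tips, from about 0.14 to 3.2 rad.
- **Overshoot:** I noticed the foot's contact late. At first I put it near 2.47 rad, but the nut's resting angle suggests nearer 2.2–2.35 rad. The torque while turning reached 0.32 N m. That puts the peak clamp force at roughly 70–90 N, which may count as too hard.
- **Clamp force:** On release the nut slipped back to about 2.6–2.7 rad, where the clamp should hold about 35 N. I inferred that force from the slip; I did not measure it.
- **Disagreements:** Torque readings with the arm held still often had the opposite sign to those while turning, so I relied on the trend. Two ways of measuring the final nut angle differ by about 0.14 rad.
- **Other things:** I gave no push near the cheeses or the brush, but did not check their positions again at the end.

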